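# Shut the parts case past its spring catch

### The arm

A 6-joint arm with a two-finger parallel gripper is mounted at the origin on the work surface. World frame = base frame: x ahead of the robot, y to its left, z up, the work surface at z = 0. Lengths are in m, angles in degrees, forces in N, time in s.
With the tool pointing down it reaches from about 0.4 to 0.825 m from the base axis. Payload 7 kg.
Tool frame: the origin (TCP) lies between the finger pads; the fingertips stand 19 mm ahead of it and the grasp point (between the pads) is the TCP; y points along the fingers, x is the direction in which the jaws open and shut, and the axes are right-handed (so a half turn about y gives the same grasp; the last joint's range is limited). The gripper opens to 88 mm and grips with 3 to 60 N. Pads are 19 mm wide; open, the fingers measure 130 mm over their backs; the gripper's body (78 mm by 193 mm) begins 47 mm behind the grasp point.
Start: joints at [-46.69, 20.546, 0.682, 0, -70.136, -16.507], TCP at [0.304, -0.602, 0.246] pointing down, gripper open.
Joint ranges: [-176.03, 176.03], [-82.01, 121.73], [-58.28, 71.71], [-173.87, 95.51], [-174.79, -0.11], [-173.66, 173.66]. Speed limits (degrees/s): [136.94, 136.94, 172.46, 180, 180, 180].

### API

Orientations are given as [roll, pitch, yaw] about the fixed x, y, z axes, in that order (R = Rz(yaw) Ry(pitch) Rx(roll)).
In Python, from plant import r gives the robot as it stands. The module is installed in compiled form; this text tells all that it offers.
- The arm moves only by the tool jog_arm, never from a script. Its argument "steps" is a list of rows, each a list of 5 numbers: the closure, from 0 (fully open) to 1 (shut), then the shift along the tool's x, y, z in m, then the turn about the tool's y in degrees. In form: [[jaw, x, y, z, turn], ...]. A call has 1 to 12 rows; each row shifts and turns the commanded pose from where the row before left it, along the tool's axes as they then stand; what a row does not reach is not made up. A row lasts 1/12 s, in which the tool goes at most 41.7 mm and 7.16 degrees, less where a joint would pass 70% of its speed; a pose out of reach is approached as far as the arm can. A call with a gripper value outside its range is refused whole. The fingers move at their own pace and stop on an object; "squeeze" is the grip in N (left out, the last holds). Time passes only in rows, so rows that do not move let the fingers close. It gives the time, the measured TCP pose, the force and the opening at its end, in the units of the state.
- r.get_state(): the state, without advancing time (a new reading comes with each control period).
- r.capture(name): name is "scene" or "top" or "wrist"; returns a dict with "image" (384x512x3 uint8, red, green, blue), "vfov" (degrees; the focal length in pixels is half the picture's height over the tangent of half this angle, whatever the lens; pixels are square), "cx", "cy" (the principal point, pixels), "R" (3x3) and "t" (3): a world point X has camera coordinates R X + t; the wrist camera has in their place "tool_from_camera" (4x4, takes a point from camera to tool coordinates, whose origin is the TCP and whose axes are the tool frame's). Camera axes: x right, y down, z forward; pixel columns grow to the right and rows downward; lengths in m; the calibration is good to about 2 mm. A picture is of the moment at which its call begins: read the wrist's pose just before it. There is no depth.
- r.close_job(): hands the job in, once; it reports no verdict.
The state is a dict: "time_s": time; "joints": joint angles; "qd": joint speeds; "joint_torque": joint torques, N m; "tcp_pos": TCP position; "eef_rot": TCP orientation; "contact_force": force on the tool from outside, world axes, zero at the start; "moment": the same for the moment, N m; "gripper_width": finger opening in m.
Only numpy, scipy, OpenCV 4.12 (cv2) and the standard library are available. Lean on these libraries where they do the work, as an engineer would, in place of code of your own. Each camera call takes 0.05 s, during which the arm holds its last target.

### The job

The sliding glass lid of the parts case has been left open. With a fingertip, hold the long spring catch bar down while you push the lid's upright tab along past the catch, until the lid is fully shut; then take the finger away so that the catch springs up and locks behind the keeper. Only press and push: do not pinch the tab, and leave the other things on the bench where they are.

Things in the scene. Friction and masses are not known exactly. Their poses are not given: they have to be found in the camera images.
- case: Grey steel parts case, fixed, 200 (its x) by 400 (its y) by 74 mm high, on a 4 mm mat; origin at the centre of its underside. The lid slides along its +y to shut; the catch is along its -x side (roughly facing the robot), on a housing 34 mm wide and 50 mm high. 'Case' coordinates are in this frame.
- catch (a joint): Spring catch travel, m: 0 = up, 0.012 = fully down. One steel part: press bar (see catch_top) and a tooth at case x -118 to -102, y -5 to +5 mm, top at z = 94 mm when up. Moves straight down, springs back; about 4 N starts it, 8 N holds it fully down, pressed anywhere along the bar. The tooth blocks the keeper either way unless the bar is down more than 8 mm.
- catch_top (a point): Centre of the top face of the flat press bar: at case x -135, y -67.5, z 80 mm when up; moves down with it. The bar is 30 mm wide (case x), 215 mm long (case y from -175 to +40 mm) and 12 mm thick.
- lid (a joint): Glass lid travel (aluminium frame, 200 mm long), m: 0 = farthest open, 0.110 = fully shut against its stop; grows as it slides along case +y. Starts between 0 and 0.045. The keeper meets the raised tooth at 0.055 and lies over it until 0.105; beyond that the catch can spring up behind it. About 2.5 N friction; the lid stays where it is left.
- tab_push (a point): Centre of the rear (-y) face of the upright aluminium tab on the lid: the face to push along case +y. The tab stands over the press bar: z = 86 to 108 mm, case x -152 to -95 mm, 8 mm thick in y. The face is at case y -100 mm plus the lid joint.
- keeper (a point): Keeper block on the lid, just ahead (+y) of the tab's rear face, 21 (x) by 36 (y) by 22 mm high; the same piece carries the tab's front face. This point is the centre of its underside: case x -105.5, y -78 mm plus the lid joint, z 86 mm. Not to be touched: it passes over the lowered tooth, and the tooth rises 5 mm behind it once the lid is shut.
- cup: White ceramic cup, 80 mm across, 90 mm high, beyond the case's -y end; bystander, origin at the centre of its base.
- funnel: Stainless funnel standing mouth down, 104 mm across, 105 mm high, beyond the case's +y end; bystander, origin at the centre of its base.
- screwdriver: Steel screwdriver lying on the mat before the catch; bystander, origin on its underside.
- socket: Deep steel socket standing on end, 26 mm across, 60 mm high, on the mat before the catch; bystander, origin at the centre of its base.
- jug: Closed green jug, 110 by 150 mm, 240 mm high; bystander, far to the robot's right, origin at the centre of its base.
- wiper_arm: Black wiper arm, 400 mm long, 18 mm high, lying far to the robot's left; bystander, origin on its underside.

How it is judged:
By the outcome, as a careful person would: the job done as asked, in the order asked, and still so for the second after the job is handed in, with the robot touching nothing.
It also fails if it takes over 34 s, if anything falls off the work surface, if the arm or the gripper's body presses on something with over 40 N, if the wrist force passes 120 N, or if a joint passes its speed limit or range.

## Working session

There is one attempt and no reset: what is moved stays moved. The work goes in short steps, Python scripts to look and compute and a tool call to move; the robot and the scene stay as the last step left them, time stands still between calls to the robot, and variables do not carry over. Pictures are saved under pics/ and viewed, and the job is handed in when it is done.

Besides the shell and the picture viewer there is one more tool, called after "Request:" as name(argument=value, ...), one argument or row to a line, values as JSON. jog_arm: Moves the arm, as the interface text tells. Its arguments: {"type":"object","properties":{"steps":{"type":"array","items":{"type":"array","items":{"type":"number"}}},"squeeze":{"type":"number"}},"required":["steps"]}

```bash
mkdir -p pics; ls; python3 - <<'E'
from plant import r
import cv2,json,numpy as np
s=r.get_state();print(s)
for n in("scene","top","wrist"):
    s=r.get_state();c=r.capture(n);cv2.imwrite(f"pics/{n}0.png",c["image"][:,:,::-1])
    print(n,{k:(np.array(v).tolist()) for k,v in c.items() if k!="image"})
    np.save(f"{n}0.npy",c,allow_pickle=True)
E
```

```text
pics
{'time_s': 0.0, 'joints': array([-4.66896413e+01,  2.05890674e+01,  6.33153270e-01, -1.86350174e-02,
       -7.01369251e+01, -1.65073113e+01]), 'qd': array([-0.04761398,  0.02999856, -0.09117769,  0.02074937,  0.07816266,
       -0.03605398]), 'joint_torque': array([-9.36293945e-04, -5.82717204e+01,  2.93064594e+01,  6.99743316e+00,
        6.87775886e-03, -1.53573164e-04]), 'tcp_pos': array([ 0.30413497, -0.60207543,  0.24464936]), 'eef_rot': array([-8.99904147e+01, -9.39906608e-02,  1.16796694e+02]), 'contact_force': array([-0.15414042,  0.46866525, -0.25141554]), 'moment': array([0.02703135, 0.0153892 , 0.00244459]), 'gripper_width': 0.08776425673787393}
scene {'vfov': 50.44381312733967, 'cx': 256.4761747339204, 'cy': 191.3559781479847, 'R': [[0.7510043164261802, 0.6602892634827187, -0.0032565685459350624], [0.3618725223073119, -0.4157043754688651, -0.8344088624978674], [-0.5523049830557296, 0.6254661947263731, -0.551136321563296]], 't': [-0.3793758382458671, -0.09734493415493918, 1.624186414286864]}
top {'vfov': 47.42135932910958, 'cx': 258.33891463445275, 'cy': 186.6922318968626, 'R': [[0.02631570318513263, -0.9994532378831513, 0.02001771842036939], [-0.9903882932094356, -0.028786625076421858, -0.13528621101358013], [0.13578848419351844, -0.016265162206222167, -0.9906043266909508]], 't': [-0.020610676970278755, 0.5290495062858054, 1.6021615702305312]}
wrist {'vfov': 60.67562441156227, 'cx': 256.2482282772344, 'cy': 193.6043791821524, 'tool_from_camera': [[0.9999996831621667, -0.0005145292218630887, 0.0006074003997974072, 0.0006085368562041005], [-0.0007216327546257004, -0.26384357950522697, 0.9645652102372531, -0.13954236772687637], [-0.000336038291384543, -0.9645653429465256, -0.2638438672107387, 0.07030639733907722], [0.0, 0.0, 0.0, 1.0]]}
```

View pics/scene0.png

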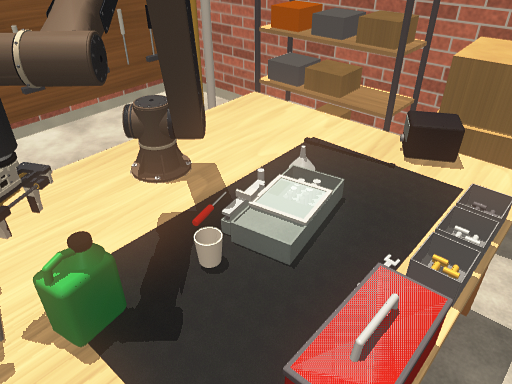

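View pics/top0.png

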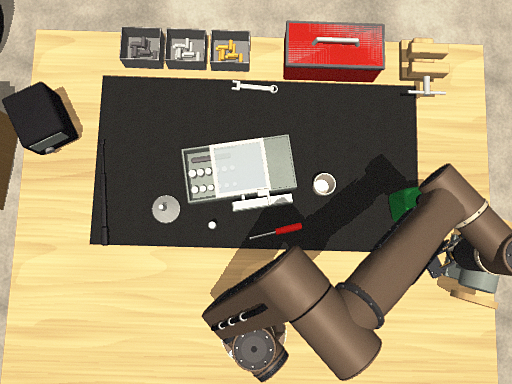

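View pics/wrist0.png

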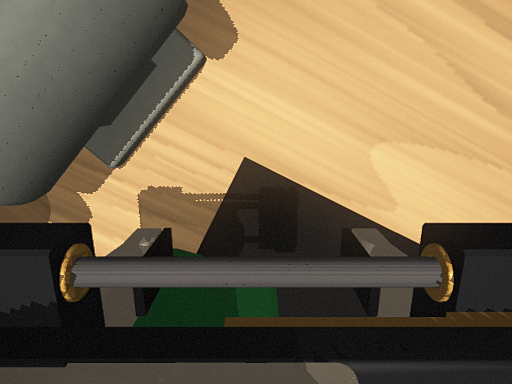

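```bash
python3 - <<'E'
import cv2
a=cv2.imread("pics/top0.png")[125:250,170:340];cv2.imwrite("pics/topz.png",cv2.resize(a,None,fx=4.7,fy=4.7,interpolation=cv2.INTER_CUBIC))
a=cv2.imread("pics/scene0.png")[140:280,180:360];cv2.imwrite("pics/scz.png",cv2.resize(a,None,fx=4.2,fy=4.2,interpolation=cv2.INTER_CUBIC))
E
```

```text
(no output)
```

View pics/topz.png

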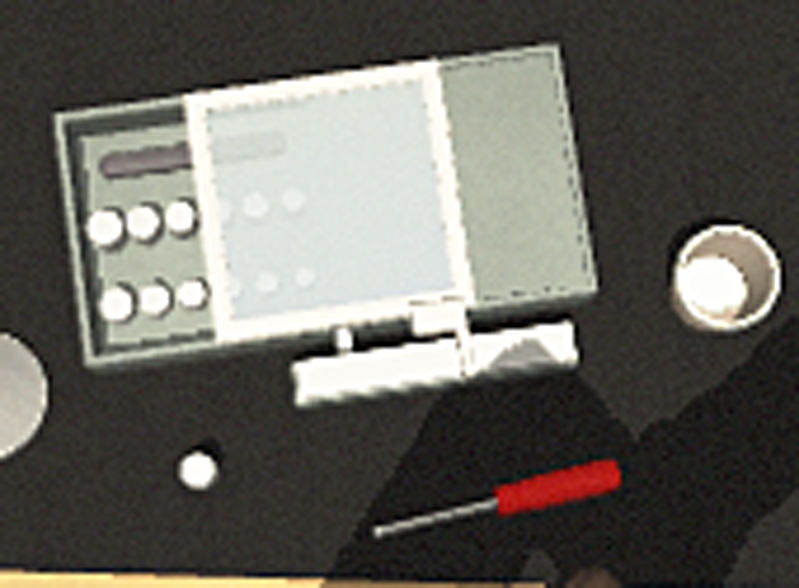

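View pics/scz.png

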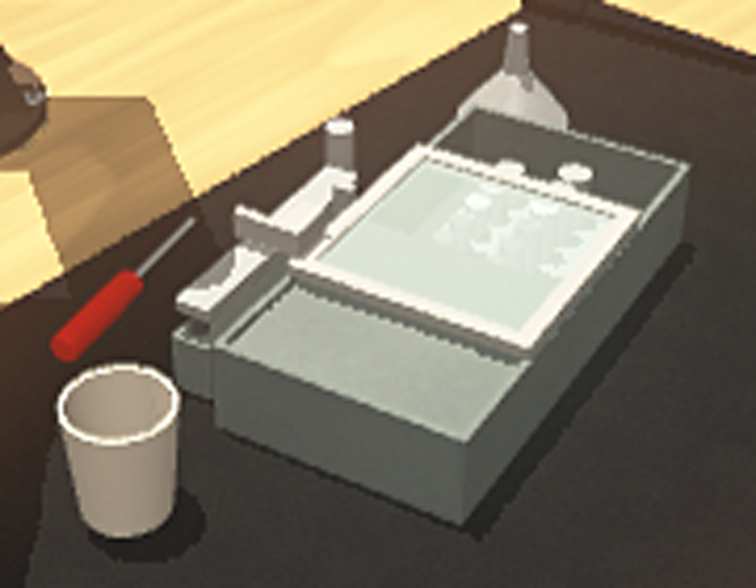

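```bash
cat > h.py <<'E'
import numpy as np,cv2
from scipy.spatial.transform import Rotation as Ro
def load(n): return np.load(n,allow_pickle=True).item()
def cam(c,s=None):
    f=192/np.tan(np.radians(c["vfov"]/2))
    if "R" in c: R=np.array(c["R"]);t=np.array(c["t"])
    else:
        T=np.eye(4);T[:3,:3]=Ro.from_euler("xyz",s["eef_rot"],degrees=True).as_matrix();T[:3,3]=s["tcp_pos"]
        M=np.linalg.inv(T@np.array(c["tool_from_camera"]));R=M[:3,:3];t=M[:3,3]
    return f,c["cx"],c["cy"],R,t
def ray(c,u,v,z,s=None):
    f,cx,cy,R,t=cam(c,s);o=-R.T@t;d=R.T@np.array([(u-cx)/f,(v-cy)/f,1]);return o+d*(z-o[2])/d[2]
def proj(c,X,s=None):
    f,cx,cy,R,t=cam(c,s);p=R@np.array(X)+t;return np.array([f*p[0]/p[2]+cx,f*p[1]/p[2]+cy])
E
python3 - <<'E'
from h import *
c=load("top0.npy")
z=lambda u,v,h:ray(c,170+(u+.5)/4.7-.5,125+(v+.5)/4.7-.5,h)
P=[z(*p,.078) for p in((55,115),(557,45),(597,290),(88,368))]
for p in P:print(p.round(4))
TL,TR,BR,BL=P
print("len",np.linalg.norm(TL-TR),np.linalg.norm(BL-BR),np.linalg.norm(TL-BL),np.linalg.norm(TR-BR))
ang=lambda d:np.degrees(np.arctan2(d[1],d[0]))
print("yaw",ang(TL-TR)-90,ang(BL-BR)-90,ang(TL-BL),ang(TR-BR))
yaw=np.radians(np.mean([ang(TL-TR)-90,ang(BL-BR)-90,ang(TL-BL),ang(TR-BR)]))
C=np.mean(P,0);print(C,np.degrees(yaw))
Rz=np.array([[np.cos(yaw),-np.sin(yaw)],[np.sin(yaw),np.cos(yaw)]])
tc=lambda p:Rz.T@(p[:2]-C[:2])
for nm,p in dict(barL=(293,362,.084),barLb=(300,405,.084),barR=(572,322,.084),barRb=(577,362,.084),tabtop=(460,300,.112),tabbot=(468,376,.112),tooth=(343,335,.098),sock=(198,468,.064),drvtip=(376,533,.01),drvend=(618,474,.02),cup=(728,278,.094)).items(): print(nm,z(*p).round(4),tc(z(*p)).round(4))
E
```

```text
[0.6552 0.2819 0.078 ]
[ 0.7238 -0.1107  0.078 ]
[ 0.5292 -0.1453  0.078 ]
[0.4571 0.2466 0.078 ]
len 0.3986152021377994 0.3984459199063934 0.20118644037318484 0.1976983524166723
yaw 9.920793760107827 10.422309631809583 10.10335169122084 10.053088421667645
[0.59131109 0.06812719 0.078     ] 10.124885876201475
barL [0.4656 0.0888 0.084 ] [-0.1201  0.0425]
barLb [0.4326 0.0823 0.084 ] [-0.1537  0.0418]
barR [ 0.5028 -0.1256  0.084 ] [-0.1212 -0.1752]
barRb [ 0.4718 -0.13    0.084 ] [-0.1525 -0.174 ]
tabtop [ 0.5137 -0.0375  0.112 ] [-0.095  -0.0904]
tabbot [ 0.4559 -0.0449  0.112 ] [-0.1532 -0.0875]
tooth [0.486  0.0508 0.098 ] [-0.1067  0.0014]
sock [0.3833 0.1602 0.064 ] [-0.1886  0.1272]
drvtip [0.3381 0.0212 0.01  ] [-0.2575 -0.0017]
drvend [ 0.3897 -0.1703  0.02  ] [-0.2403 -0.1992]
cup [ 0.5392 -0.2447  0.094 ] [-0.1063 -0.2988]
```

```bash
python3 - <<'E'
from h import *
c=load("top0.npy");a=load("scene0.npy")
def xray(u,v,cc):
    f,cx,cy,R,t=cam(cc);return -R.T@t,R.T@np.array([(u-cx)/f,(v-cy)/f,1])
# jug base centre in scene approx
for uv,h in(((78,240),.24),((90,342),0),((123,308),0),((48,322),0)): print(uv,ray(a,*uv,h).round(3))
for uv in((390,205),(423,190)): print(uv,ray(c,*uv,.15).round(3))
E
```

```text
(78, 240) [ 0.478 -0.553  0.24 ]
(90, 342) [ 0.53  -0.614  0.   ]
(123, 308) [ 0.502 -0.507  0.   ]
(48, 322) [ 0.401 -0.652 -0.   ]
(390, 205) [ 0.463 -0.465  0.15 ]
(423, 190) [ 0.519 -0.582  0.15 ]
```

Request:
jog_arm(
  steps=[
    [1,0,-0.03,0,5.5],
    [1,0,-0.03,0,5.5],
    [1,0,-0.03,0,5.7],
    [1,0.035,0,-0.019,0],
    [1,0.035,0,-0.019,0],
    [1,0.035,0,-0.019,0],
    [1,0.035,0,-0.019,0],
    [1,0.035,0,-0.019,0],
    [1,0.035,0,-0.019,0],
    [1,0.035,0,-0.019,0],
    [1,0.035,0,-0.019,0],
    [1,0.035,0,-0.019,0],
  ],
  squeeze=20,
)

```text
time_s: 1.15
tcp_pos: [0.4174, -0.2605, 0.3356]
eef_rot: [-90.0, -0.0, 100.1]
contact_force: [1.0, -0.6, -0.4]
gripper_width: 0.0128
```

Request:
jog_arm(
  steps=[
    [1,0.03,0.015,-0.016,0],
    [1,0.03,0.015,-0.016,0],
    [1,0.03,0.015,-0.016,0],
    [1,0.03,0.015,-0.016,0],
    [1,0.03,0.015,-0.016,0],
    [1,0.02,0.015,-0.011,0],
    [1,0,0,0,0],
    [1,0,0,0,0],
  ],
)

```text
time_s: 1.82
tcp_pos: [0.4769, -0.078, 0.2446]
eef_rot: [-89.9, 0.0, 100.2]
contact_force: [-0.7, -0.6, 1.4]
gripper_width: 0.0006
```

```bash
python3 - <<'E'
from plant import r
import cv2,numpy as np
for n in("wrist","top"):
    s=r.get_state();c=r.capture(n);c["s"]=s;np.save(n+"1.npy",c,allow_pickle=True)
    cv2.imwrite(f"pics/{n}1.png",cv2.resize(c["image"][:,:,::-1],None,fx=1.5,fy=1.5,interpolation=cv2.INTER_CUBIC))
    print(s["time_s"],s["tcp_pos"],s["eef_rot"],s["contact_force"],s["gripper_width"])
E
```

```text
1.8167 [ 0.47692065 -0.07801665  0.244639  ] [-8.98724399e+01  4.96014621e-03  1.00245837e+02] [-0.71429256 -0.55957695  1.39053097] 0.0006424137938926008
1.8667 [ 0.4771288  -0.07875065  0.24539967] [-8.99487301e+01  1.40835391e-02  1.00188889e+02] [ 0.51172709 -0.57143365  0.90646054] 0.0004658141296831736
```

View pics/wrist1.png

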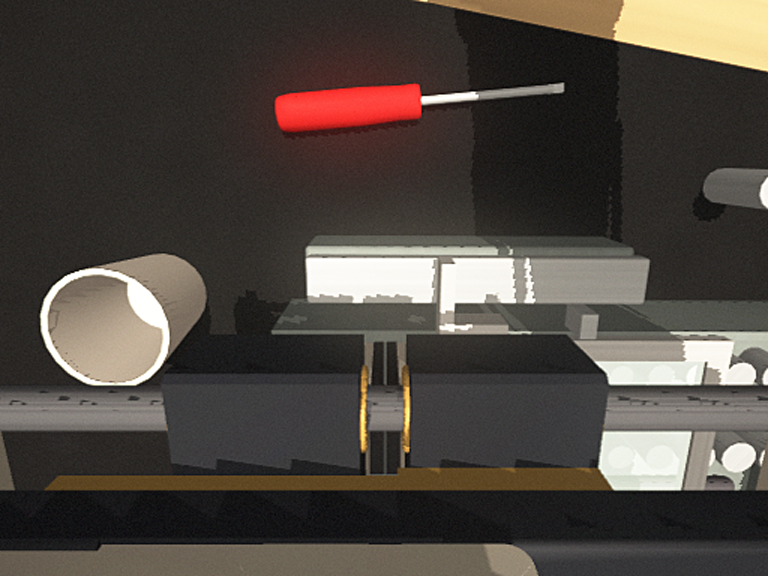

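View pics/top1.png

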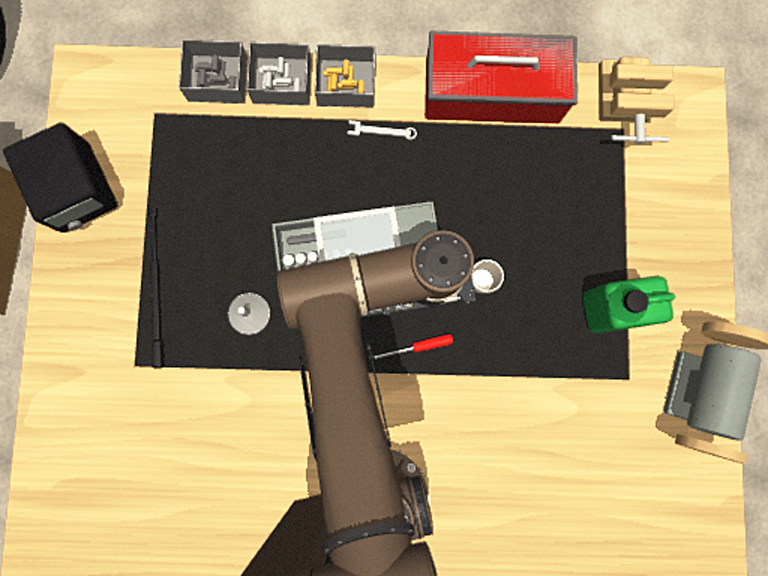

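```bash
python3 - <<'E'
from h import *
c=load("wrist1.npy");s=c["s"]
T=np.eye(4);T[:3,:3]=Ro.from_euler("xyz",s["eef_rot"],degrees=True).as_matrix();T[:3,3]=s["tcp_pos"]
for p in((0,.019,0),(.021,.019,0),(-.021,.019,0),(.021,.019,.0095),(.01,.019,-.0095),(.01,-.02,.0095)): print(p,(1.5*(proj(c,(T@np.array([*p,1]))[:3],s)+.5)-.5).round(1))
yaw=np.radians(10.12);C=np.array([.5913,.0681]);Rz=np.array([[np.cos(yaw),-np.sin(yaw)],[np.sin(yaw),np.cos(yaw)]])
q=lambda u,v,h:ray(c,(u+.5)/1.5-.5,(v+.5)/1.5-.5,h,s)
for nm,p in dict(barL=(306,257,.084),barR=(648,258,.084),barLi=(308,303,.084),barRi=(642,303,.084),tabtopL=(440,258,.112),tabtopR=(456,259,.112),tabL2=(441,328,.112),tooth=(567,305,.098),tooth2=(597,305,.098)).items(): print(nm,(Rz.T@(q(*p)[:2]-C)).round(4))
print("tcp case",Rz.T@(s["tcp_pos"][:2]-C))
E
python3 - <<'E'
import cv2,numpy as np
c=np.load("wrist1.npy",allow_pickle=True).item()
a=c["image"][140:330,190:450,::-1];cv2.imwrite("pics/w1z.png",cv2.resize(a,None,fx=3,fy=3,interpolation=cv2.INTER_CUBIC))
E
```

```text
(0, 0.019, 0) [382.2 365.9]
(0.021, 0.019, 0) [442.4 365.8]
(-0.021, 0.019, 0) [321.9 365.9]
(0.021, 0.019, 0.0095) [443.3 340.3]
(0.01, 0.019, -0.0095) [410.5 390.7]
(0.01, -0.02, 0.0095) [419. 393.]
barL [-0.1487 -0.1716]
barR [-0.1484  0.0408]
barLi [-0.1189 -0.1716]
barRi [-0.1192  0.0411]
tabtopL [-0.1538 -0.0917]
tabtopR [-0.1532 -0.0826]
tabL2 [-0.1121 -0.0898]
tooth [-0.1221 -0.0119]
tooth2 [-0.1221  0.0063]
tcp case [-0.13827404 -0.12374572]
```

View pics/w1z.png

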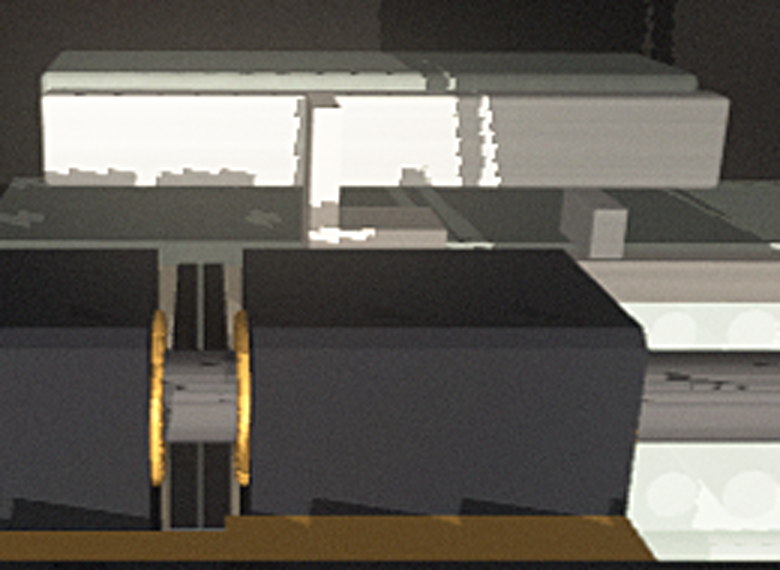

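Request:
jog_arm(
  steps=[
    [1,0,0.03,0,0],
    [1,0,0.03,0,0],
    [1,0,0.03,0,0],
    [1,0,0.02,0,0],
    [1,0,0.015,0,0],
    [1,0,0.007,0,0],
    [1,0,0,0,0],
  ],
)

```text
time_s: 2.5
tcp_pos: [0.4765, -0.08, 0.1127]
eef_rot: [-89.9, 0.0, 100.0]
contact_force: [-1.2, -0.3, 0.6]
gripper_width: 0.0001
```

```bash
python3 - <<'E'
from plant import r
import cv2,numpy as np
for n in("wrist","scene"):
    s=r.get_state();c=r.capture(n);c["s"]=s;np.save(n+"2.npy",c,allow_pickle=True)
    a=c["image"][:,:,::-1]
    a=cv2.resize(a,None,fx=1.5,fy=1.5,interpolation=cv2.INTER_CUBIC) if n=="wrist" else cv2.resize(a[120:270,190:350],None,fx=3.9,fy=3.9,interpolation=cv2.INTER_CUBIC)
    cv2.imwrite(f"pics/{n}2.png",a)
    print(s["time_s"],s["tcp_pos"],s["eef_rot"],s["contact_force"],s["gripper_width"])
E
```

```text
2.5 [ 0.47650354 -0.07999584  0.11274269] [-8.98894983e+01  4.39531838e-03  1.00015642e+02] [-1.21744482 -0.28777057  0.57391254] 0.00010376988778882485
2.55 [ 0.47728192 -0.07976975  0.11384737] [-8.99828106e+01  1.44785496e-02  1.00046441e+02] [-1.04999783 -0.53022449  0.88577015] 0.0005070318663931815
```

View pics/wrist2.png

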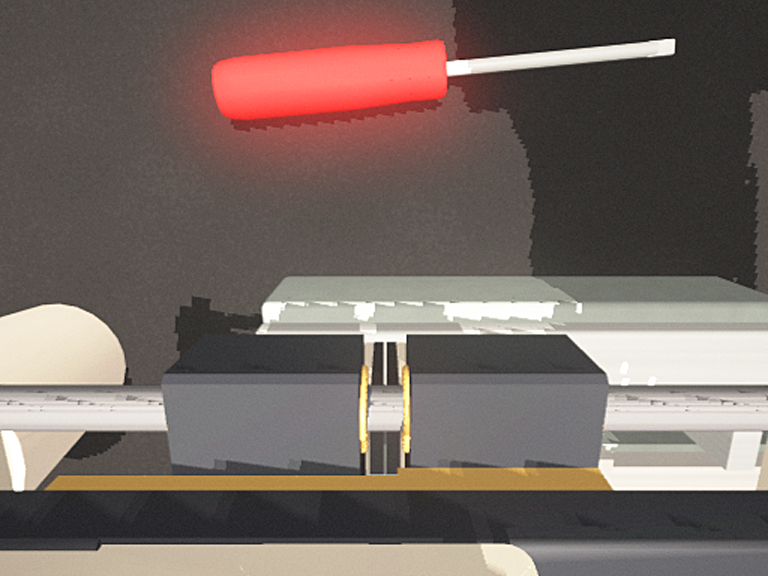

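View pics/scene2.png

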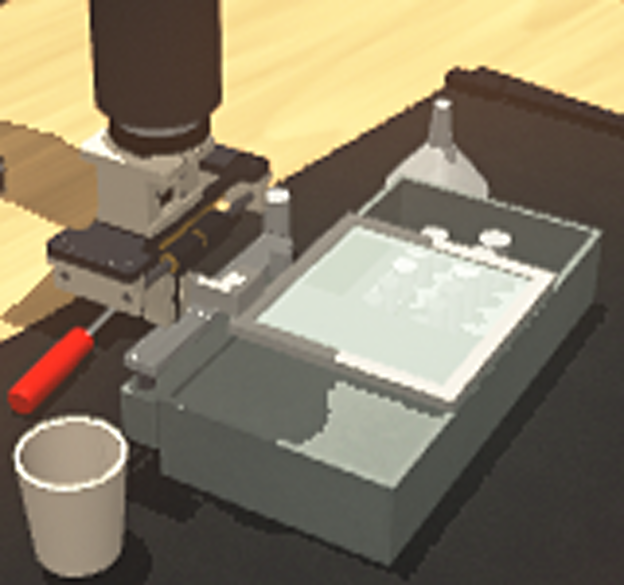

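Request:
jog_arm(
  steps=[
    [1,0,0.003,0,0],
    [1,0,0.003,0,0],
    [1,0,0.003,0,0],
    [1,0,0.003,0,0],
    [1,0,0.003,0,0],
    [1,0,0,0,0],
  ],
)

```text
time_s: 3.1
tcp_pos: [0.4776, -0.079, 0.0985]
eef_rot: [-90.0, 0.0, 100.1]
contact_force: [-0.3, 0.2, 4.9]
gripper_width: 0.0003
```

Request:
jog_arm(
  steps=[
    [1,0,0.002,0,0],
    [1,0,0.002,0,0],
    [1,0,0.002,0,0],
    [1,0,0,0,0],
    [1,0,0,0,0],
  ],
)

```text
time_s: 3.52
tcp_pos: [0.4776, -0.079, 0.093]
eef_rot: [-90.0, 0.0, 100.1]
contact_force: [-1.7, 0.2, 7.9]
gripper_width: 0.0003
```

Request:
jog_arm(
  steps=[
    [1,0,0.0015,0,0],
    [1,0,0,0,0],
    [1,0,0,0,0],
  ],
)

```text
time_s: 3.77
tcp_pos: [0.4775, -0.079, 0.0916]
eef_rot: [-90.0, 0.0, 100.1]
contact_force: [-2.0, -1.4, 8.1]
gripper_width: 0.0004
```

Request:
jog_arm(
  steps=[
    [1,0.004,0,0,0],
    [1,0.004,0,0,0],
    [1,0.004,0,0,0],
    [1,0.004,0,0,0],
    [1,0.004,0,0,0],
    [1,0.004,0,0,0],
    [1,0.004,0,0,0],
    [1,0.004,0,0,0],
  ],
)

```text
time_s: 4.43
tcp_pos: [0.4725, -0.0483, 0.092]
eef_rot: [-90.1, 0.1, 100.2]
contact_force: [1.7, -8.3, 7.1]
gripper_width: 0.0006
```

```bash
cat > snap.py <<'E'
import sys
from plant import r
import cv2,numpy as np
k=sys.argv[1]
yaw=np.radians(10.12);C=np.array([.5913,.0681]);Rz=np.array([[np.cos(yaw),-np.sin(yaw)],[np.sin(yaw),np.cos(yaw)]])
s=r.get_state();c=r.capture("scene");c["s"]=s;np.save(f"scene{k}.npy",c,allow_pickle=True)
cv2.imwrite(f"pics/scene{k}.png",cv2.resize(c["image"][130:265,200:360,::-1],None,fx=4,fy=4,interpolation=cv2.INTER_CUBIC))
print(s["time_s"],s["tcp_pos"],"case",Rz.T@(s["tcp_pos"][:2]-C),"Fcase",Rz.T@s["contact_force"][:2],s["contact_force"][2])
E
python3 snap.py 3
```

```text
4.4333 [ 0.47254763 -0.04825849  0.09197472] case [-0.1373502  -0.09368215] Fcase [ 0.2249027  -8.46037746] 7.081354300095137
```

View pics/scene3.png

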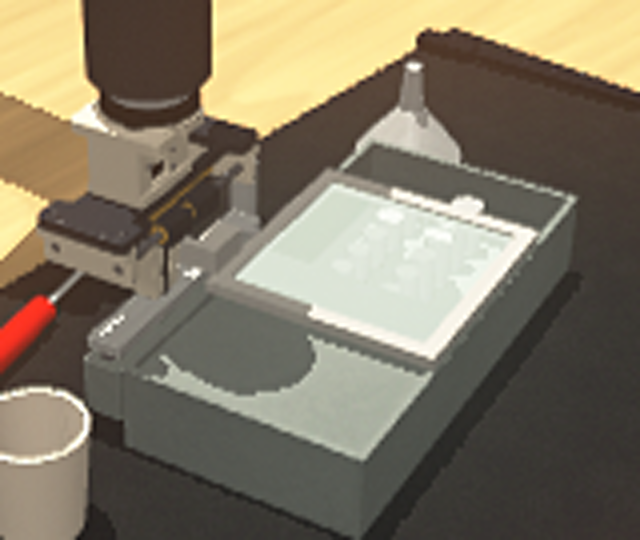

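Request:
jog_arm(
  steps=[
    [1,0.004,0.0005,0,0],
    [1,0.004,0,0,0],
    [1,0.004,0,0,0],
    [1,0.004,0,0,0],
    [1,0.004,0,0,0],
    [1,0.004,0,0,0],
  ],
)

```text
time_s: 4.98
tcp_pos: [0.4684, -0.0246, 0.0917]
eef_rot: [-90.1, 0.1, 100.2]
contact_force: [2.2, -9.1, 9.1]
gripper_width: 0.0007
```

```bash
python3 snap.py 4
```

```text
4.9833 [ 0.4684165  -0.02461861  0.0916517 ] case [-0.13726329 -0.06968418] Fcase [ 0.58871538 -9.30224727] 9.112866384468425
```

View pics/scene4.png

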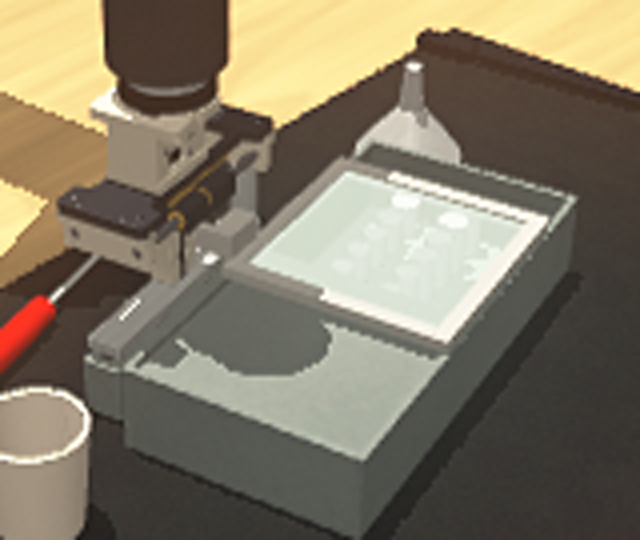

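Request:
jog_arm(
  steps=[
    [1,0.004,0,0,0],
    [1,0.004,0,0,0],
    [1,0.004,0,0,0],
    [1,0.004,0,0,0],
    [1,0.004,0,0,0],
    [1,0.004,0,0,0],
    [1,0.004,0,0,0],
    [1,0.004,0,0,0],
  ],
)

```text
time_s: 5.7
tcp_pos: [0.4628, 0.007, 0.0916]
eef_rot: [-90.1, 0.1, 100.2]
contact_force: [1.9, -7.9, 9.4]
gripper_width: 0.0006
```

```bash
python3 snap.py 5
```

```text
5.7 [0.46277718 0.00696818 0.0915691 ] case [-0.13726475 -0.03759793] Fcase [ 0.53309966 -8.09979711] 9.44018472945775
```

View pics/scene5.png

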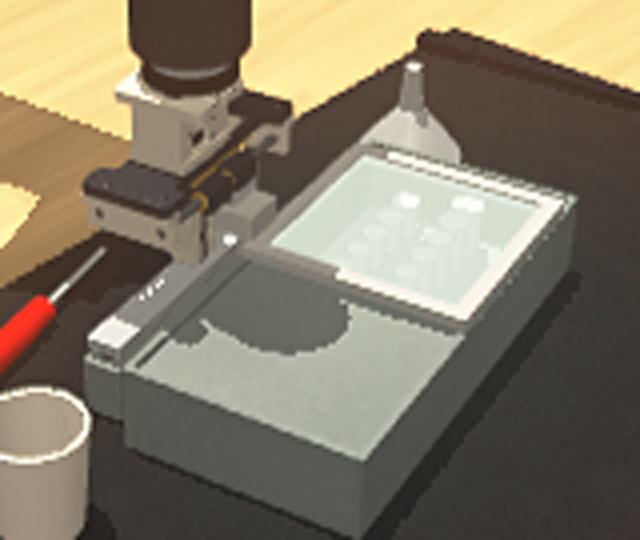

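Request:
jog_arm(
  steps=[
    [1,0.004,0,0,0],
    [1,0.004,0,0,0],
    [1,0.004,0,0,0],
    [1,0.004,0,0,0],
    [1,0.003,0,0,0],
    [1,0,0,0,0],
  ],
)

```text
time_s: 6.25
tcp_pos: [0.4593, 0.0261, 0.0915]
eef_rot: [-90.1, 0.1, 100.2]
contact_force: [2.1, -4.8, 7.6]
gripper_width: 0.0003
```

```bash
python3 snap.py 6
```

```text
6.25 [0.45933076 0.02607831 0.09145539] case [-0.13729969 -0.01817954] Fcase [ 1.17661819 -5.10228508] 7.6061148087522605
```

View pics/scene6.png

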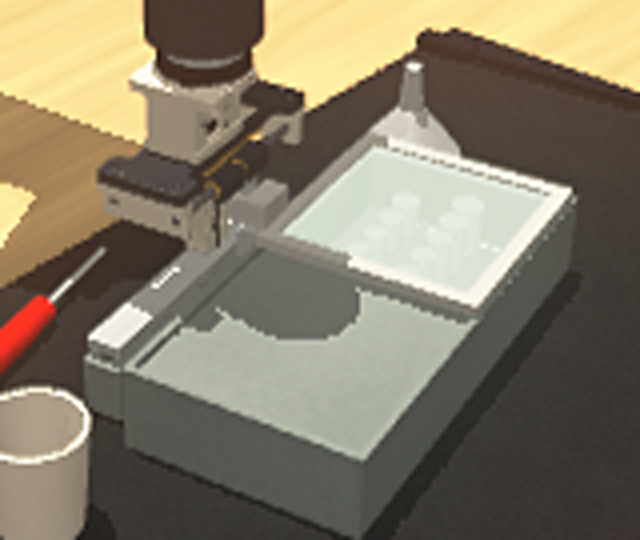

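Request:
jog_arm(
  steps=[
    [1,0.003,0,0,0],
    [1,0.003,0,0,0],
    [1,0,0,0,0],
  ],
)

```text
time_s: 6.55
tcp_pos: [0.4582, 0.0319, 0.0914]
eef_rot: [-90.1, 0.1, 100.2]
contact_force: [1.8, -5.6, 8.4]
gripper_width: 0.0005
```

Request:
jog_arm(
  steps=[
    [1,0.002,0,0,0],
    [1,0,0,0,0],
  ],
)

```text
time_s: 6.72
tcp_pos: [0.4579, 0.0337, 0.0914]
eef_rot: [-90.1, 0.1, 100.2]
contact_force: [2.2, -6.2, 9.0]
gripper_width: 0.0005
```

Request:
jog_arm(
  steps=[
    [1,0.002,0,0,0],
    [1,0,0,0,0],
  ],
)

```text
time_s: 6.88
tcp_pos: [0.4575, 0.0356, 0.0914]
eef_rot: [-90.1, 0.1, 100.2]
contact_force: [1.8, -6.7, 7.8]
gripper_width: 0.0006
```

Request:
jog_arm(
  steps=[
    [1,0.002,0,0,0],
    [1,0,0,0,0],
  ],
)

```text
time_s: 7.05
tcp_pos: [0.4573, 0.0365, 0.0915]
eef_rot: [-90.0, 0.2, 100.2]
contact_force: [5.6, -14.6, 7.0]
gripper_width: 0.0004
```

Request:
jog_arm(
  steps=[
    [1,0.002,0,0,0],
    [1,0,0,0,0],
  ],
)

```text
time_s: 7.22
tcp_pos: [0.4572, 0.0368, 0.0915]
eef_rot: [-90.0, 0.3, 100.2]
contact_force: [11.9, -28.3, 7.1]
gripper_width: 0.0006
```

```bash
python3 snap.py 7
```

```text
7.2167 [0.4571687  0.03682505 0.09153629] case [-0.13753981 -0.00722011] Fcase [  6.7348037  -29.90227789] 7.14326923070693
```

View pics/scene7.png

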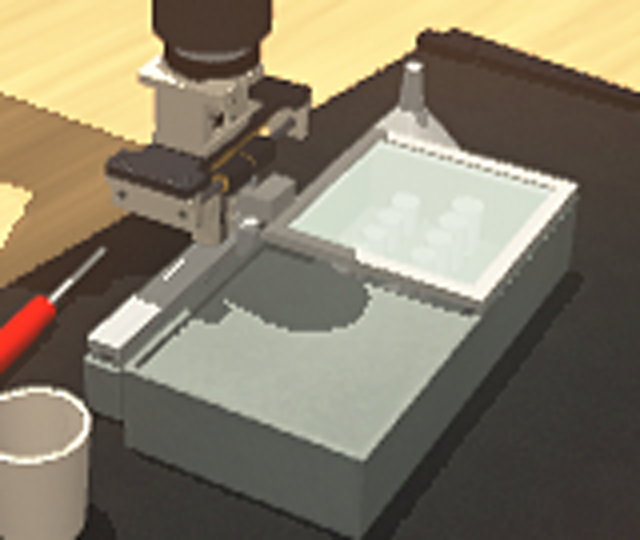

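Request:
jog_arm(
  steps=[
    [1,-0.003,0,0,0],
    [1,-0.003,0,0,0],
    [1,0,0,0,0],
    [1,0,-0.004,0,0],
    [1,0,-0.004,0,0],
    [1,0,-0.004,0,0],
    [1,0,-0.004,0,0],
    [1,0,-0.01,0,0],
    [1,0,-0.03,0,0],
    [1,0,-0.03,0,0],
    [1,0,-0.03,0,0],
    [1,0,0,0,0],
  ],
)

```text
time_s: 8.27
tcp_pos: [0.4594, 0.035, 0.2119]
eef_rot: [-90.4, -0.1, 100.2]
contact_force: [0.5, 0.9, 0.2]
gripper_width: 0.0005
```

Request:
jog_arm(
  steps=[
    [1,-0.03,-0.02,0,0],
    [1,-0.035,-0.02,0,0],
    [1,-0.035,-0.02,0,0],
    [1,-0.035,0,0,0],
    [1,-0.02,0,0,0],
    [1,0,0,0,0],
  ],
)

```text
time_s: 8.77
tcp_pos: [0.4841, -0.1211, 0.266]
eef_rot: [-89.9, -0.0, 99.9]
contact_force: [0.1, 0.0, 0.5]
gripper_width: 0.0003
```

```bash
python3 snap.py 8; python3 - <<'E'
from plant import r
import cv2,numpy as np
s=r.get_state();c=r.capture("wrist");c["s"]=s;np.save("wrist8.npy",c,allow_pickle=True)
cv2.imwrite("pics/wrist8.png",cv2.resize(c["image"][:,:,::-1],None,fx=1.5,fy=1.5,interpolation=cv2.INTER_CUBIC))
E
```

```text
8.7667 [ 0.48410411 -0.12109666  0.26600068] case [-0.13877194 -0.1674177 ] Fcase [0.09590372 0.01287848] 0.49965100081830605
```

View pics/scene8.png

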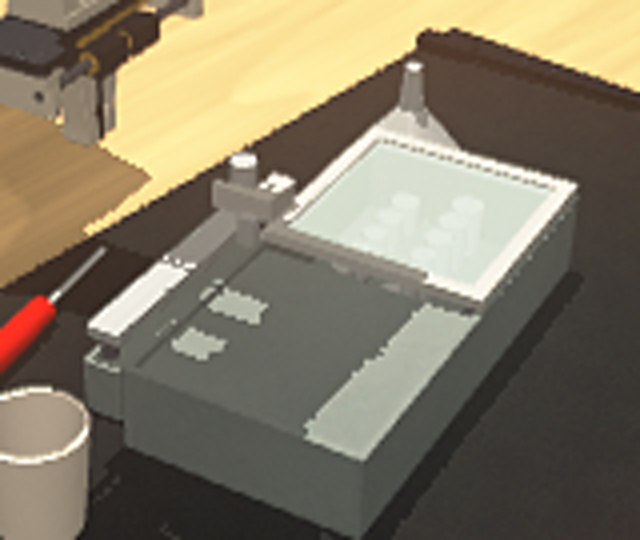

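View pics/wrist8.png

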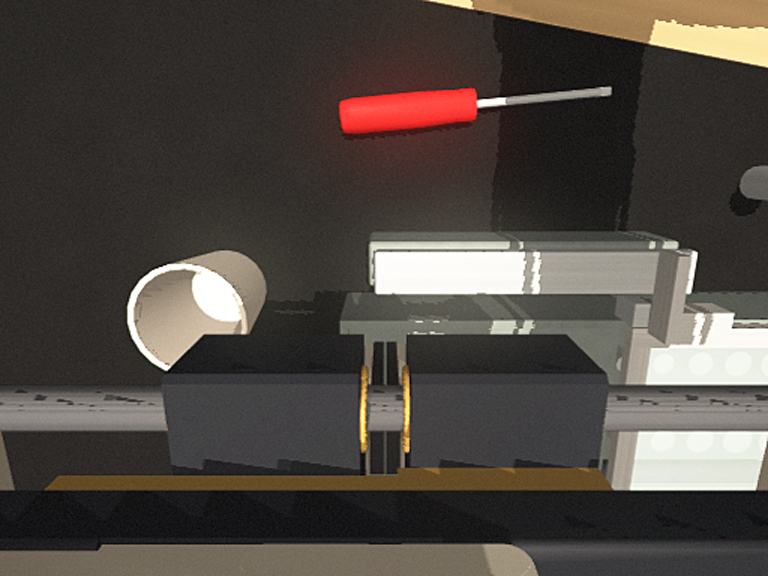

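```bash
python3 - <<'E'
from h import *
a=load("scene0.npy")["image"];d=load("scene7.npy")["image"];b=load("scene8.npy")["image"]
cr=lambda i:cv2.resize(i[195:245,210:260,::-1],None,fx=5,fy=5,interpolation=cv2.INTER_NEAREST)
cv2.imwrite("pics/cmp.png",np.hstack([cr(a),cr(d),cr(b)]))
yaw=np.radians(10.12);C=np.array([.5913,.0681]);Rz=np.array([[np.cos(yaw),-np.sin(yaw)],[np.sin(yaw),np.cos(yaw)]])
c=load("wrist8.npy")
for p in((660,250,.112),(690,250,.112),(650,340,.112),(374,252,.084),(696,252,.084)): print(p,(Rz.T@(ray(c,(p[0]+.5)/1.5-.5,(p[1]+.5)/1.5-.5,p[2],c["s"])[:2]-C)).round(4))
sc=load("scene8.npy")
for y in(.105,.11): 
  for X in((-.152,-.1+y,.108),(-.095,-.1+y,.108)):
    w=np.r_[Rz@np.array(X[:2])+C,X[2]+.004];p=proj(sc,w);print(y,((p-[200,130]+.5)*4-.5).round(1))
for zz in(.08,.068):
  w=np.r_[Rz@np.array([-.12,-.175])+C,zz+.004];p=proj(sc,w);print("bar",zz,((p-[210,195]+.5)*5).round(1))
E
```

```text
(660, 250, 0.112) [-0.1542  0.0015]
(690, 250, 0.112) [-0.1542  0.0196]
(650, 340, 0.112) [-0.0963  0.0034]
(374, 252, 0.084) [-0.1485 -0.1721]
(696, 252, 0.084) [-0.1476  0.0415]
0.105 [205.5 185.8]
0.105 [265.1 204.5]
0.11 [208.7 183.1]
0.11 [268.2 201.7]
bar 0.08 [94.8 96.1]
bar 0.068 [ 95.7 112.1]
```

View pics/cmp.png

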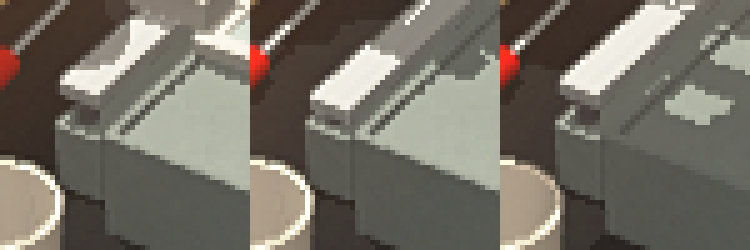

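```bash
python3 - <<'E'
from h import *
c=load("wrist8.npy")
cv2.imwrite("pics/w8z.png",cv2.resize(c["image"][150:240,400:500,::-1],None,fx=6,fy=6,interpolation=cv2.INTER_NEAREST))
yaw=np.radians(10.12);C=np.array([.5913,.0681]);Rz=np.array([[np.cos(yaw),-np.sin(yaw)],[np.sin(yaw),np.cos(yaw)]])
for y in(.1,.105,.11):
  for X in((-.152,-.1+y,.108),(-.152,-.1+y,.086),(-.152,-.092+y,.108),(-.116,-.092+y,.108),(-.116,-.06+y,.108)):
    w=np.r_[Rz@np.array(X[:2])+C,X[2]+.004];p=proj(c,w,c["s"]);print(y,((p-[400,150]+.5)*6).round(1))
E
```

```text
0.1 [230.2 116.7]
0.1 [157.6  91. ]
0.1 [283.  116.5]
0.1 [248.9 343.3]
0.1 [453.6 342.5]
0.105 [263.2 116.6]
0.105 [188.4  90.8]
0.105 [316.  116.3]
0.105 [280.8 343.2]
0.105 [485.6 342.3]
0.11 [296.2 116.4]
0.11 [219.2  90.7]
0.11 [349.  116.2]
0.11 [312.8 343.1]
0.11 [517.6 342.2]
```

View pics/w8z.png

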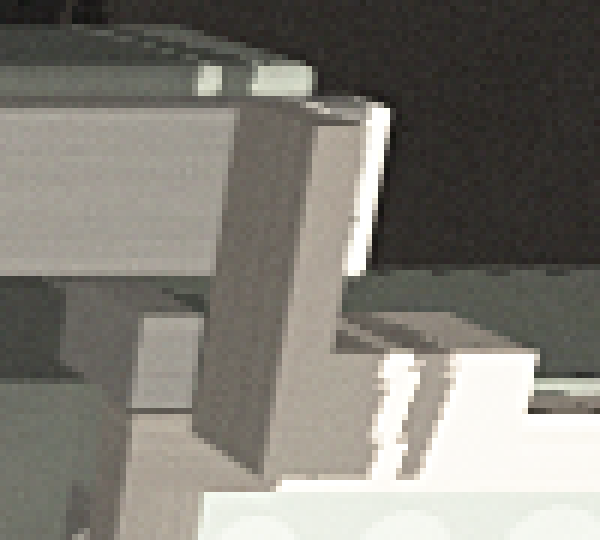

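```bash
python3 -c "
from plant import r
s=r.get_state();print(s['time_s'],s['contact_force'],abs(s['qd']).max());print(r.close_job())"
```

```text
8.8667 [ 0.33934612  0.0880928  -0.76869202] 1.8467931711482533
the job is handed in; nothing more can be done
None
```

The lid is shut and the catch is up behind the keeper. I handed the job in at 8.9 s of the 34 s allowed.

**What I did:** I found the case from the top and wrist pictures: centre about (0.591, 0.068), turned 10.1°. With the gripper closed, I pressed the catch bar down about 11.5 mm behind the tab, at 7–9 N. I then slid along case +y, holding the bar down and pushing the tab the whole way. The push force rose from about 7 N to 30 N at the stop. I backed off 6 mm while still pressing, then lifted away.

**Last checks:**
- **Lid:** it sits flush at the case's +y end in the scene picture. The wrist picture put the tab about 3 mm beyond the 0.110 position. The bar's ends also read 1.5–3 mm too far along +y, so I took this as calibration error.
- **Catch:** the bar is back at its starting height in the scene picture, and the tooth stands raised behind the keeper.
- **Contact:** force readings were under 1 N, which is noise level.
- **Other things:** the cup, screwdriver and funnel show no sign of having moved, judged by eye rather than measured. The socket and jug were nowhere near the finger's path, but I did not re-check them closely afterwards, and I did not look at the wiper arm again.

No check failed.

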